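# Chock the little trailer and unhitch its tongue

### The job

First chock the trailer: seat the yellow wheel chock flat and square, fully down in the metal-framed pocket on the board in front of one wheel, its sloping side towards that wheel, and let go of it. Then take the red upright handle on the coupler, pull it sideways away from the coupler (towards the side with the two springs) against the springs until the latch is free of the ball, and with it lift the tongue off the ball until the coupler is raised at least 70 mm. Finish while still holding the tongue up there by the handle, and leave everything else where it is.

Things in the scene. Friction and masses are not known exactly. Their poses are not given: they have to be found in the camera images.
- rig: fixed plywood board 480 x 300 x 12 mm with the front half of a small green trailer; place and yaw (to 14 degrees) vary. Origin: underside, on the trailer's centre line, 190 mm from the near edge; x to the trailer, y to the wheel with the pocket, z up. In mm: ball at (-110, 0), tongue hinge (145, 0), wheels (100 diameter, 30 wide, tops 112 above table) at (117, +-105), bed from x = 165
- pocket (a point): centre of the floor of the chock pocket, which is the board's top (12 mm above the table); axes as the rig. Inside 64 mm (x) by 48 mm (y), walls 7 mm high with flared lips on three sides reaching 14 mm; the wheel stands on its +x side, its rim 37 mm from the pocket centre at axle height
- chock: loose yellow plastic wheel chock, about 0.18 kg, 58 (x) x 42 mm (y). Origin: centre of the underside, z up. Its back is an upright block 24 mm long, 42 wide, 50 high, centred at x = -17 mm: grip it there across y. Ahead of that it slopes down to +x, to a nose 14 mm high. Lies on the table left or right of the board, +x within 30 degrees of the robot's x axis
- chock_nose (a point): middle of the lower front edge of the chock, 29 mm ahead (+x) of its origin
- handle: red upright fin on the latch: 36 mm long (x), 10 thick (y), 40 tall. Origin: centre of its foot, 97 mm above the table when hitched; axes as the rig, pitching with the tongue. Grip from above across y. The red slide plate (44 mm long, from 16 mm on the +y side to 34 mm on the -y side) lies right below the foot and moves with it
- latch (a joint): slide of the latch on the coupler, m: 0 locked, 0.030 pulled fully out. Pulling goes along the rig's -y. Two prongs below the ball keep the tongue down until it is pulled about 0.024. The springs push it back shut with 3 N at 0 and 8.5 N at 0.030
- tongue (a joint): hinge of the tongue, rad: 0 hitched on the ball, grows as the coupler rises, limit 0.8. Let go, it falls back by its weight; lifting at the handle takes about 4 N. The ball socket is 255 mm from the hinge, so 0.28 rad raises it 70 mm. While the latch is locked it rises hardly at all
- tongue_hinge (a point): the tongue's hinge axis (it runs along the rig's y), 80 mm above the table; axes as the rig
- ball_mount: steel hitch ball, 36 mm diameter, on a neck and round foot on the board; origin: centre of its foot, on the board's top; the ball's centre is 50 mm above that
- sanding_block: brown cork sanding block 90 x 55 x 32 mm lying flat; a bystander, lies in the other of the two places where the chock may lie
- oil_can: blue can, 54 mm across, 150 mm tall; bystander
- spray_can: bright metal spray can with red cap, 64 mm across, 180 mm tall; bystander
- gear_tray: round black dish with clock gears, 160 mm across, 16 mm high; bystander
- clockwork: open brass clock movement, 100 x 70 x 42 mm; bystander
- screwdriver: screwdriver with red handle lying on the table; bystander
- wrench: steel wrench lying on the table; bystander
- grease_jar: small amber jar with black lid, 44 mm across, 40 mm tall, standing on the near left corner of the service board; bystander

How it is judged (in metres and radians):
On the way, in this order (a step that is already met when the one before it is completed fails the run):
1. the chock sits flat, square and fully down in the pocket, slope to the wheel, and is let go (horizontal distance between chock and pocket below 0.006 m and z of chock in the frame of pocket below 0.003 m and angle between chock's own z axis and vertical below 0.05 rad and angle between the x axis of chock and the x axis of rig, either way round below 0.12 rad and x of chock_nose in the frame of pocket above 0.015 m and contact force between the fingers and chock below 0.3 N and linear speed of chock below 0.02 m/s), for 0.3 s.
2. with the wheel chocked, the latch is pulled out against its springs by the handle (horizontal distance between chock and pocket below 0.006 m and z of chock in the frame of pocket below 0.003 m and angle between chock's own z axis and vertical below 0.05 rad and angle between the x axis of chock and the x axis of rig, either way round below 0.12 rad and x of chock_nose in the frame of pocket above 0.015 m and contact force between the fingers and chock below 0.3 N and value of joint latch above 0.02 m and contact force between the fingers and handle above 1 N), for 0.1 s.
At the end, for the whole second after the job is handed in: The chock lies in the pocket within 6 mm, down to 3 mm, level within 0.05 rad and square within 0.12 rad, slope towards the wheel, not touched; the tongue is raised by at least 0.25 rad (about 63 mm), at rest, held by the fingers on the handle (over 1 N) and resting on nothing else (horizontal distance between chock and pocket below 0.006 m and z of chock in the frame of pocket below 0.003 m and angle between chock's own z axis and vertical below 0.05 rad and angle between the x axis of chock and the x axis of rig, either way round below 0.12 rad and x of chock_nose in the frame of pocket above 0.015 m and contact force between each of the fingers, tongue and chock below 0.3 N and value of joint tongue above 0.25 rad and velocity of joint tongue between -0.1 and 0.1 rad/s and contact force between the fingers and handle above 1 N and contact force between tongue and ball_mount below 0.3 N and contact force between tongue and sanding_block below 0.3 N and contact force between tongue and oil_can below 0.3 N and contact force between tongue and spray_can below 0.3 N and contact force between tongue and gear_tray below 0.3 N and contact force between tongue and clockwork below 0.3 N and contact force between tongue and screwdriver below 0.3 N and contact force between tongue and wrench below 0.3 N and contact force between tongue and grease_jar below 0.3 N); the arm keeps its last pose, push and grip.
It fails at once if the tongue is lifted before the wheel is chocked (value of joint tongue above 0.08 rad and horizontal distance between chock and pocket above 0.015 m).
It fails at once if a bystander is pushed or lifted more than 30 mm away (distance of any of sanding_block, oil_can, spray_can, gear_tray, clockwork, screwdriver, wrench, grease_jar from where it was at the start of the episode above 0.03 m).
It also fails if it takes over 51 s, if anything falls off the work surface, if the arm or the gripper's body presses on something with over 40 N, if the wrist force passes 120 N, or if a joint passes its speed limit or range.

### The arm

A 6-joint arm with a two-finger parallel gripper is mounted at the origin on the work surface. World frame = base frame: x ahead of the robot, y to its left, z up, the work surface at z = 0. Lengths are in m, angles in degrees, forces in N, time in s.
With the tool pointing down it reaches from about 0.25 to 0.775 m from the base axis. Payload 8.9 kg.
Tool frame: the origin (TCP) lies at the very end of the fingers, on their centre line; the grasp point (between the pads) lies 19 mm behind it; z points along the fingers, y is the line along which they close (so a half turn about z gives the same grasp; the last joint's range is limited). The gripper opens to 85 mm and grips with 20 to 120 N. Pads are 22 mm wide; open, the fingers measure 114 mm over their backs; the gripper's body (76 mm by 85 mm) begins 54 mm behind the grasp point. The pads swing forward as they close: fully open they stand 13 mm farther back than shut.
Start: joints at [61.805, 16.656, -8.789, 64.555, 0, 82.019], TCP at [0.181, 0.493, 0.231] pointing down, gripper open.
Joint ranges: [-144.48, 144.48], [-52.06, 99.96], [-74.48, 78.29], [-112.23, 115.85], [-86.99, 84.42], [-180, 180]. Speed limits (degrees/s): [127.2, 127.2, 159.86, 180, 180, 180].

### API

Orientations are given as [roll, pitch, yaw] about the fixed x, y, z axes, in that order (R = Rz(yaw) Ry(pitch) Rx(roll)).
In Python, from bench import bot, eyes, observe gives the robot as it stands (bot), with the cameras (eyes) and the readings as plain functions.
- The arm moves only by the shell command python3 inch.py 'ROWS' [OPENING]. ROWS is a JSON list of rows, 1 to 20 of them, each of 6 numbers: dx, dy, dz in m, then a rotation vector rx, ry, rz in degrees; each row is the pose to reach, as a shift and turn from the pose commanded when the command began, along the tool's axes at that moment; what a row does not reach only later rows make up. A row lasts 1/12 s, in which the tool goes at most 0.0417 m and 7.16 degrees, less where a joint would pass 70% of its speed; a pose out of reach is approached as far as the arm can. OPENING is the finger opening in m, set as the command begins (- or left out keeps the last). The fingers move at their own pace and stop on an object; the grip force is fixed at half the most. Time passes only in rows, so rows that do not move let the fingers close. It prints the time, the measured TCP pose, the force, the opening and the grip force at its end.
- observe(): the state, without advancing time (a new reading comes with each control period).
- eyes.capture(name): name is "side" or "top" or "wrist"; returns a dict with "img" (400x640x3 uint8, red, green, blue), "depth" (400x640 float32, m along the optical axis (not along the pixel's ray), 0 where there is no reading), "vertical_fov" (degrees; the focal length in pixels is half the picture's height over the tangent of half this angle, whatever the lens; pixels are square), "cx", "cy" (the principal point, pixels), "k1" (the pictures are not rectified: a ray, as slopes to the right and down, at radius r is drawn at 1 + k1 r^2 times it, then the intrinsics apply), "view" (4x4, takes a point from world to camera coordinates). Camera axes: x right, y up, looking along -z (the intrinsics and any distortion apply to the point x, -y, -z); pixel columns grow to the right and rows downward; lengths in m; the calibration is good to about 2 mm. A picture is of the moment at which its call begins.
- bot.sign_off(): hands the job in; it is judged then, once.
The state is a dict: "time_s": time; "joints": joint angles; "qd": joint speeds; "joint_torque": joint torques, N m; "position": TCP position; "orientation": TCP orientation; "wrist_force": force on the tool from outside, world axes, zero at the start; "torque": the same for the moment, N m; "gripper_width": finger opening in m; "gripper_force": force on a finger pad.
Only numpy, scipy, OpenCV 4.12 (cv2) and the standard library are available. Lean on these libraries where they do the work, as an engineer would, in place of code of your own. Each camera call takes 0.05 s, during which the arm holds its last target. There are 200 camera calls.

## Working session

There is one attempt and no reset: what is moved stays moved. The work goes in short steps, Python scripts to look and compute and a shell command to move; the robot and the scene stay as the last step left them, time stands still between calls to the robot, and variables do not carry over. Pictures are saved under pics/ and viewed, at most 10 in all, crops included, and the job is handed in when it is done.

```bash
ls; mkdir -p pics
cat > h.py <<'E'
import numpy as np,cv2
from bench import bot, eyes, observe
from scipy.spatial.transform import Rotation as R
def cap(n,f=None):
    c=eyes.capture(n)
    if f: cv2.imwrite('pics/'+f,c['img'][:,:,::-1]); np.savez('pics/'+f+'.npz',**c)
    return c
def K(c):
    f=200/np.tan(np.radians(c['vertical_fov'])/2)
    return np.array([[f,0,c['cx']],[0,f,c['cy']],[0,0,1.]])
def cloud(c):
    v,u=np.mgrid[0:400,0:640].astype(float)
    p=np.stack([u.ravel(),v.ravel()],1)[:,None]
    n=cv2.undistortPoints(p,K(c),np.array([float(c['k1']),0,0,0])).reshape(400,640,2)
    d=c['depth']
    P=np.stack([n[...,0]*d,-n[...,1]*d,-d,np.ones_like(d)],-1)
    W=P@np.linalg.inv(c['view']).T
    W=W[...,:3]; W[d==0]=np.nan
    return W
def tool(target,yaw=None):
    s=observe(); r=R.from_euler('xyz',s['orientation'],degrees=True)
    return r.inv().apply(np.array(target)-s['position'])
E
python3 - <<'E'
from h import *
print(observe())
for n in['top','side']:
    c=cap(n,n+'0.png'); print(n,c['vertical_fov'],c['k1'],np.linalg.inv(c['view']).round(3).tolist())
E
```

```text
bench.py
inch.py
pics
{'time_s': 0.0, 'joints': array([ 6.18062918e+01,  1.66887793e+01, -8.82887288e+00,  6.45562890e+01,
        5.23196054e-04,  8.20197734e+01]), 'qd': array([ 0.07719972, -0.01806137, -0.08674403, -0.03934618,  0.01416894,
        0.0418979 ]), 'joint_torque': array([-3.03171037e-03, -5.37147689e+01,  3.31367505e+01,  1.56506547e-02,
       -4.80867111e-04,  2.12136996e-05]), 'position': array([0.1811774 , 0.49229053, 0.23074797]), 'orientation': array([-1.79926848e+02, -1.07834786e-02,  1.59786511e+02]), 'wrist_force': array([-0.18269458, -0.27425502,  0.75688191]), 'torque': array([-0.02478836, -0.06373412, -0.0198068 ]), 'gripper_force': 0.0, 'gripper_width': 0.0856304886404123}
top 55.4588260946303 -0.012794914050022211 [[0.005, 0.976, -0.218, 0.33], [-1.0, 0.006, 0.0, -0.017], [0.001, 0.218, 0.976, 1.258], [0.0, 0.0, 0.0, 1.0]]
side 44.823615806370285 -0.046068053679838 [[-0.994, 0.075, -0.075, 0.455], [-0.106, -0.662, 0.742, 1.293], [0.007, 0.746, 0.666, 1.252], [0.0, 0.0, 0.0, 1.0]]
```

View pics/top0.png

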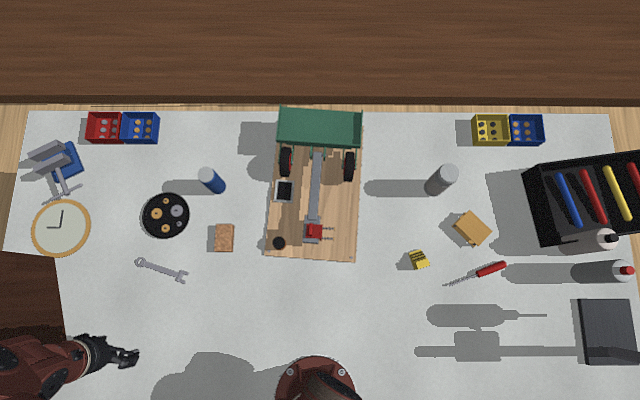

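View pics/side0.png

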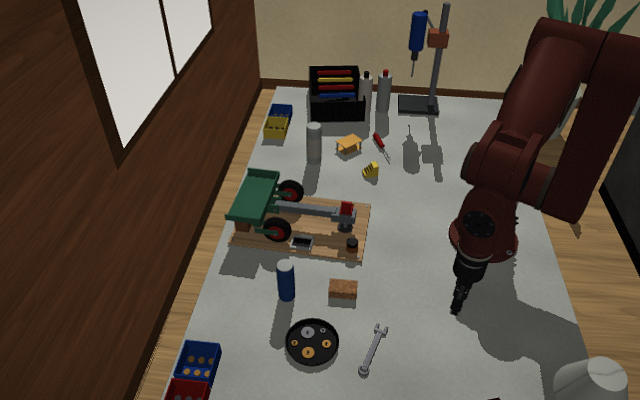

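The top view shows the chock at about (418,260), the pocket at (284,191), the red handle at (313,231), the left wheel at (286,162), and the jar on the near-left corner at (279,243). The side view agrees. Next I'll measure these and enlarge the crops.

Run:
```python
from h import *
c=dict(np.load('pics/top0.png.npz')); W=cloud(c); im=c['img'].astype(int); r,g,b=im[...,0],im[...,1],im[...,2]
def box(a,u0,u1,v0,v1):
    m=np.zeros((400,640),bool); m[v0:v1,u0:u1]=True; return m&a&~np.isnan(W[...,0])
# table check
print('table z',np.nanmedian(W[270:300,250:400,2]))
m=box((W[...,2]>0.008),400,440,245,275); P=W[m]; print('chock',len(P),P.mean(0),P.max(0),P.min(0))
for z0 in(0.044,):
    Q=P[P[:,2]>z0]; print(len(Q),Q.mean(0),cv2.minAreaRect((Q[:,:2]*1000).astype(np.float32)))
print('all',cv2.minAreaRect((P[:,:2]*1000).astype(np.float32)))
m=box((r>120)&(g<70)&(b<70),290,345,215,250); P=W[m]; Q=P[P[:,2]>0.125]
print('handle',len(Q),Q.mean(0),P.max(0),cv2.minAreaRect((Q[:,:2]*1000).astype(np.float32)))
# board mask: z 9..16 mm
m=box((abs(W[...,2]-.012)<.004),255,370,100,270); P=W[m]; print('board',np.median(P[:,2]),cv2.minAreaRect((P[:,:2]*1000).astype(np.float32)))
def crop(u0,u1,v0,v1): return cv2.resize(c['img'][v0:v1,u0:u1,::-1],None,fx=8,fy=8,interpolation=cv2.INTER_CUBIC)
A=crop(262,312,170,220);B=crop(395,445,235,285); cv2.imwrite('pics/crop1.png',np.hstack([A,B]))
```

```text
table z -0.001093477885955041
chock 273 [ 0.42193855 -0.3271013   0.03373989] [ 0.4560365  -0.30191     0.05473353] [ 0.3912732  -0.35628386  0.00906213]
105 [ 0.4082088  -0.33392748  0.04914842] ((408.335205078125, -334.16375732421875), (23.3651123046875, 44.211753845214844), 18.37061882019043)
all ((424.425048828125, -328.7981262207031), (57.305057525634766, 44.204437255859375), 18.471071243286133)
handle 34 [0.50284276 0.0170773  0.13555717] [0.52341681 0.03104731 0.14004518] ((502.6314697265625, 17.114164352416992), (8.843470573425293, 33.19668197631836), 87.42316436767578)
board 0.011227397065786793 ((663.3036499023438, 6.38433837890625), (299.7434387207031, 479.4177551269531), 85.87506866455078)
```

View pics/crop1.png

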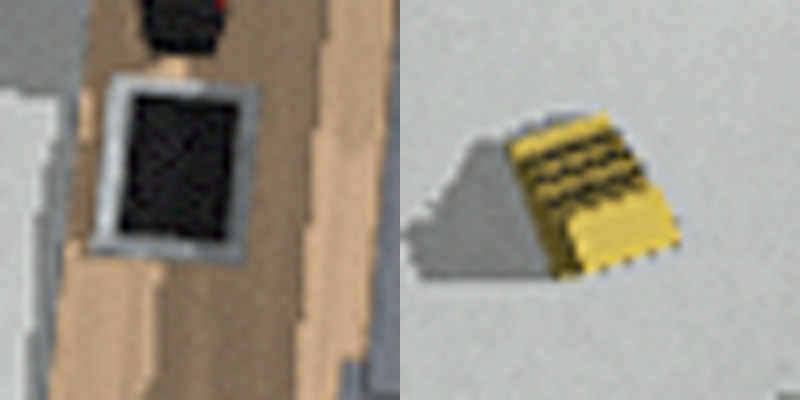

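Chock origin is about (0.4245,-0.3288) with yaw 18.4°, and the slope points +x. The rig yaw is about -4.1°, and the handle measurement agrees with the board model. In the crop the pocket floor's corners are about (133,95), (243,98), (117,237) and (228,243). I'll check the pocket against the model and work out the move to the chock.

```bash
python3 - <<'E'
from h import *
c=dict(np.load('pics/top0.png.npz')); W=cloud(c)
a=np.radians(-4.13);X=np.array([np.cos(a),np.sin(a)]);Y=np.array([-X[1],X[0]]);O=np.array([.6634,.0064])-.05*X
L=np.stack([(W[...,:2]-O)@X,(W[...,:2]-O)@Y,W[...,2]],-1)
P=L[170:215,262:312].reshape(-1,3); Q=P[(P[:,2]>.016)&(P[:,2]<.03)&(P[:,0]<.072)&(P[:,1]>.06)]
print(O,len(Q),Q.min(0),Q.max(0),cv2.minAreaRect((Q[:,:2]*1000).astype(np.float32)))
M=np.linalg.inv(c['view']);o=M[:3,3]
for z in(.012,.026):
  for x,y in[(133,95),(243,98),(117,237),(228,243)]:
    u,v=(x+.5)/8-.5+262,(y+.5)/8-.5+170
    n=cv2.undistortPoints(np.array([[[u,v]]]),K(c),np.array([float(c['k1']),0,0,0])).ravel()
    d=M[:3,:3]@[n[0],-n[1],-1]; w=o+d*(z-o[2])/d[2]; w=w[:2]-O; print(z,(w@X).round(4),(w@Y).round(4))
# wheels/trailer, handle in rig
for n in['spray','oil']: pass
s=observe();print(s['position'],s['orientation'])
print('to chock block hover',tool([.4083,-.3342,.2]))
E
T='[-0.499,-0.697,0.03,0,0,-38.6]'; python3 inch.py '[[-0.499,-0.697,0.03,0,0,-38.6],[-0.499,-0.697,0.03,0,0,-38.6],[-0.499,-0.697,0.03,0,0,-38.6],[-0.499,-0.697,0.03,0,0,-38.6],[-0.499,-0.697,0.03,0,0,-38.6],[-0.499,-0.697,0.03,0,0,-38.6],[-0.499,-0.697,0.03,0,0,-38.6],[-0.499,-0.697,0.03,0,0,-38.6],[-0.499,-0.697,0.03,0,0,-38.6],[-0.499,-0.697,0.03,0,0,-38.6],[-0.499,-0.697,0.03,0,0,-38.6],[-0.499,-0.697,0.03,0,0,-38.6],[-0.499,-0.697,0.03,0,0,-38.6],[-0.499,-0.697,0.03,0,0,-38.6],[-0.499,-0.697,0.03,0,0,-38.6],[-0.499,-0.697,0.03,0,0,-38.6],[-0.499,-0.697,0.03,0,0,-38.6],[-0.499,-0.697,0.03,0,0,-38.6],[-0.499,-0.697,0.03,0,0,-38.6],[-0.499,-0.697,0.03,0,0,-38.6]]' 0.075
python3 - <<'E'
from h import *
s=observe();print(s['position'],s['orientation'],s['wrist_force'],tool([.4083,-.3342,.14]))
E
```

```text
time_s: 1.77
position: [0.3949, -0.2855, 0.2027]
orientation: [180.0, -0.0, -161.7]
wrist_force: [0.4, -0.3, -0.9]
gripper_width: 0.0747
gripper_force: 0.0
[ 0.394877   -0.28551807  0.20271141] [ 1.79972462e+02 -1.05618260e-02 -1.61652665e+02] [ 0.37151149 -0.30355736 -0.8603063 ] [ 0.00257172 -0.0504626   0.06268764]
```

```bash
python3 inch.py '[[0.001,-0.025,0.03,0,0,0],[0.0026,-0.0505,0.063,0,0,0],[0.0026,-0.0505,0.063,0,0,0],[0.0026,-0.0505,0.063,0,0,0]]'
python3 - <<'E'
from h import *
c=cap('wrist','w1.png'); W=cloud(c); im=c['img'].astype(int)
m=(im[...,0]>120)&(im[...,2]<110)&(im[...,0]-im[...,2]>60)&(W[...,2]>.044)&(W[...,2]<.056)
Q=W[m];print(len(Q),Q.mean(0),cv2.minAreaRect((Q[:,:2]*1000).astype(np.float32)))
s=observe();print(s['position'],s['orientation'],tool([.4083,-.3342,.023]))
E
```

```text
time_s: 2.1
position: [0.4072, -0.3317, 0.1379]
orientation: [179.7, -0.1, -161.7]
wrist_force: [-0.3, -0.1, -0.3]
gripper_width: 0.075
gripper_force: 0.0
1290 [ 0.40623036 -0.33594378  0.05039977] ((406.61065673828125, -335.93121337890625), (23.352523803710938, 40.60805130004883), 18.288558959960938)
[ 0.4078937  -0.3314656   0.13953366] [ 1.79859463e+02 -5.10908019e-02 -1.61646470e+02] [ 0.00037146 -0.00300907  0.11652701]
```

View pics/w1.png

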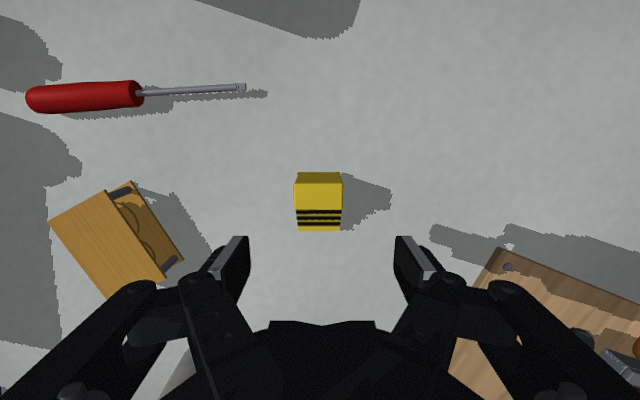

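The wrist view shows the block centred at (318,190), with free space on both sides for the fingers. Going down to grip it.

```bash
python3 inch.py '[[0.0014,-0.0035,0.03,0,0,0],[0.0014,-0.0035,0.06,0,0,0],[0.0014,-0.0035,0.085,0,0,0],[0.0014,-0.0035,0.105,0,0,0],[0.0014,-0.0035,0.1165,0,0,0],[0.0014,-0.0035,0.1165,0,0,0],[0.0014,-0.0035,0.1165,0,0,0]]'
python3 inch.py '[[0,0,0,0,0,0],[0,0,0,0,0,0],[0,0,0,0,0,0],[0,0,0,0,0,0],[0,0,0,0,0,0],[0,0,0,0,0,0]]' 0.02
```

```text
time_s: 2.73
position: [0.4088, -0.3354, 0.025]
orientation: [-180.0, 0.0, -161.6]
wrist_force: [0.3, -1.0, -0.2]
gripper_width: 0.0753
gripper_force: 0.0
time_s: 3.23
position: [0.4091, -0.3364, 0.0253]
orientation: [-179.9, 0.1, -161.6]
wrist_force: [-1.0, 2.2, 12.2]
gripper_width: 0.0415
gripper_force: 60.4
```

```bash
python3 inch.py '[[0,0,-0.02,0,0,0],[0,0,-0.06,0,0,0],[0,0,-0.1,0,0,0],[0,0,-0.14,0,0,0],[-0.02,0.02,-0.16,0,0,0],[-0.05,0.05,-0.16,0,0,3],[-0.08,0.08,-0.16,0,0,6],[-0.11,0.11,-0.16,0,0,9],[-0.14,0.14,-0.16,0,0,12],[-0.17,0.17,-0.16,0,0,15],[-0.2,0.2,-0.16,0,0,18],[-0.23,0.23,-0.16,0,0,20],[-0.26,0.26,-0.16,0,0,22.5],[-0.29,0.29,-0.16,0,0,22.5],[-0.32,0.32,-0.16,0,0,22.5],[-0.34,0.34,-0.16,0,0,22.5],[-0.355,0.355,-0.16,0,0,22.5],[-0.355,0.355,-0.16,0,0,22.5],[-0.355,0.355,-0.16,0,0,22.5],[-0.355,0.355,-0.16,0,0,22.5]]'
python3 - <<'E'
from h import *
c=cap('wrist','w2.png'); W=cloud(c)
s=observe();print(s['position'],s['orientation'])
E
```

```text
time_s: 4.9
position: [0.6328, 0.1125, 0.1838]
orientation: [-180.0, -0.0, 175.9]
wrist_force: [-0.0, -0.2, -1.1]
gripper_width: 0.0409
gripper_force: 61.5
[0.63280436 0.11206247 0.18388053] [-1.79980773e+02 -1.48909288e-02  1.75840140e+02]
```

View pics/w2.png

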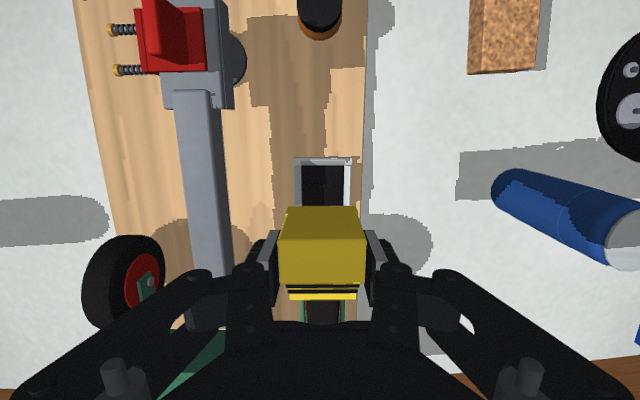

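The picture shows the chock straight in the fingers, with its block's back at (318,220). The pocket's near part is visible beyond it, at columns 295-352 and rows 158-205. I'll compare the two in the same depth cloud.

Run:
```python
from h import *
c=dict(np.load('pics/w2.png.npz')); W=cloud(c); im=c['img'].astype(int)
a=np.radians(-4.13);X=np.array([np.cos(a),np.sin(a)]);Y=np.array([-X[1],X[0]]);O=np.array([.6135,.0100])
L=np.stack([(W[...,:2]-O)@X,(W[...,:2]-O)@Y,W[...,2]],-1)*1000
for v in(155,158,160,162,164,166,168,172,176): print(v,L[v,322].round(1),im[v,322])
print()
for v in(175,190):
  for u in list(range(290,306,2))+list(range(340,362,2)): print(v,u,L[v,u].round(1),im[v,u])
s=observe();t=(s['position'][:2]-O);print('tcp rig',t@X,t@Y)
y=(im[...,0]>90)&(im[...,2]<80)&(im[...,0]-im[...,2]>60)&(L[...,2]>120)
Q=L[y];print(len(Q),Q.min(0),Q.max(0))
T=Q[Q[:,2]>Q[:,2].max()-4];print('top',len(T),T.mean(0),cv2.minAreaRect(T[:,:2].astype(np.float32)))
B=Q[Q[:,2]<Q[:,2].max()-6];B=B[B[:,0]<np.percentile(B[:,0],60)];print('back',np.polyfit(B[:,1],B[:,0],1),np.polyfit(B[:,2],B[:,0],1),np.median(B[:,0]),np.percentile(B,[1,99],axis=0))
# board left edge yaw
```

```text
155 [-13.5 103.5  13.1] [149 125  94]
158 [-11.3 103.5  20.5] [122 127 128]
160 [ -9.8 103.5  25.1] [171 177 176]
162 [ -7.4 103.5  23.9] [149 153 153]
164 [ -4.8 103.5  21. ] [137 142 143]
166 [ -1.2 103.5  13.3] [15 12 16]
168 [  1.1 103.5  13. ] [19 17 22]
172 [  5.5 103.5  13.7] [22 20 22]
176 [ 10.3 103.5  12.7] [20 22 20]

175 290 [ 9.2 67.2 12.5] [149 124  95]
175 292 [ 9.2 69.5 12.5] [151 125  96]
175 294 [ 6.4 73.1 26. ] [120 118 118]
175 296 [ 6.8 75.1 23.9] [109 112 112]
175 298 [ 7.  77.2 23.2] [109 110 112]
175 300 [ 7.5 79.2 20.9] [118 122 122]
175 302 [ 9.1 80.9 12.8] [17 18 20]
175 304 [ 9.2 83.1 12.6] [22 19 22]
175 340 [  9.  123.8  13.5] [28 30 31]
175 342 [  9.1 126.1  13.2] [22 23 27]
175 344 [  7.8 127.8  19.4] [191 196 196]
175 346 [  7.2 129.8  22.1] [210 215 216]
175 348 [  6.7 131.8  24.3] [214 220 220]
175 350 [  6.3 133.8  26.5] [150 156 157]
175 352 [  9.1 137.4  12.9] [138 115  87]
175 354 [  9.1 139.7  12.8] [143 120  91]
175 356 [  9.3 142.1  11.9] [145 122  94]
175 358 [  9.  144.2  13.4] [147 122  94]
175 360 [  8.8 146.3  14.2] [146 122  92]
190 290
[... 522 characters left out ...]
2  26.7] [121 126 128]
190 352 [ 26.7 137.9  12.9] [144 119  89]
190 354 [ 26.5 140.2  13.3] [144 120  91]
190 356 [ 26.8 142.6  12.2] [145 118  91]
190 358 [ 26.4 144.7  14. ] [146 122  92]
190 360 [ 27.  147.3  11.4] [141 117  88]
tcp rig 0.011903727593449697 0.10318773216758156
7852 [-124.37318295   -6.35278793  120.02320432] [ 57.01092875 124.40383467 210.82058365]
top 3966 [  9.0747597  103.10627601 208.83392749] ((9.837980270385742, 103.06788635253906), (24.014793395996094, 41.0941276550293), 0.07656104862689972)
back [   0.97379305 -106.1542324 ] [   1.87639871 -354.52779282] -1.9069121883948126 [[-123.41308658   -5.47511719  135.96623903]
 [  -1.55952925  122.66367634  204.30393891]]
```

Pocket centre is at rig (30,103.6) mm. The chock origin is now at (26.8,103.1), square to the rig, with its bottom at z = 0.159. So I need +3.2 mm in x, +0.5 mm in y and 0.147 m down.

```bash
python3 inch.py '[[-0.0032,0.0005,0.03,0,0,0],[-0.0032,0.0005,0.06,0,0,0],[-0.0032,0.0005,0.09,0,0,0],[-0.0032,0.0005,0.11,0,0,0],[-0.0032,0.0005,0.125,0,0,0],[-0.0032,0.0005,0.132,0,0,0],[-0.0032,0.0005,0.138,0,0,0],[-0.0032,0.0005,0.142,0,0,0],[-0.0032,0.0005,0.145,0,0,0],[-0.0032,0.0005,0.146,0,0,0],[-0.0032,0.0005,0.146,0,0,0]]'
python3 inch.py '[[0,0,0.001,0,0,0],[0,0,0.002,0,0,0],[0,0,0.002,0,0,0]]'
```

```text
time_s: 5.87
position: [0.6368, 0.1132, 0.0382]
orientation: [180.0, 0.0, 175.9]
wrist_force: [-0.6, 0.7, -1.6]
gripper_width: 0.0405
gripper_force: 61.5
time_s: 6.12
position: [0.6369, 0.1133, 0.0373]
orientation: [-180.0, 0.1, 175.9]
wrist_force: [-4.9, -1.2, 10.5]
gripper_width: 0.0407
gripper_force: 62.7
```

It stopped at the expected height with about 10 N of contact, so it is seated. Releasing.

```bash
python3 inch.py '[[0,0,0,0,0,0],[0,0,0,0,0,0],[0,0,0,0,0,0],[0,0,0,0,0,0]]' 0.065
python3 inch.py '[[0,0,-0.02,0,0,0],[0,0,-0.05,0,0,0],[0,0,-0.09,0,0,0],[0,0,-0.13,0,0,0],[0.03,0,-0.16,0,0,0],[0.06,0,-0.16,0,0,0],[0.06,0,-0.16,0,0,0]]'
python3 - <<'E'
from h import *
c=cap('wrist','w3.png'); W=cloud(c); im=c['img'].astype(int)
a=np.radians(-4.13);X=np.array([np.cos(a),np.sin(a)]);Y=np.array([-X[1],X[0]]);O=np.array([.6135,.0100])
L=np.stack([(W[...,:2]-O)@X,(W[...,:2]-O)@Y,W[...,2]],-1)*1000
y=(im[...,0]>90)&(im[...,2]<90)&(im[...,0]-im[...,2]>50)&(L[...,1]>70)&(L[...,1]<140)&(L[...,2]>20)&(L[...,2]<80)
Q=L[y];T=Q[Q[:,2]>56];print(len(Q),Q.max(0),'top',len(T),T.mean(0),cv2.minAreaRect(T[:,:2].astype(np.float32)))
A=np.c_[T[:,:2],np.ones(len(T))];print('plane',np.linalg.lstsq(A,T[:,2],rcond=None)[0])
# red handle
r=(im[...,0]>110)&(im[...,1]<70)&(im[...,2]<70)&(abs(L[...,1])<40)&(abs(L[...,0]+110)<40)
H=L[r];T=H[H[:,2]>131];print('handle',len(H),H.max(0),len(T),T.mean(0),cv2.minAreaRect(T[:,:2].astype(np.float32)) if len(T) else 0)
s=observe();t=(s['position'][:2]-O);print('tcp rig',t@X,t@Y,s['position'],s['orientation'])
E
```

```text
time_s: 6.45
position: [0.6366, 0.1133, 0.0357]
orientation: [180.0, 0.0, 175.9]
wrist_force: [0.2, -0.2, 0.1]
gripper_width: 0.065
gripper_force: 0.0
time_s: 7.03
position: [0.5722, 0.1181, 0.1971]
orientation: [180.0, -0.1, 175.9]
wrist_force: [0.2, -0.2, -1.5]
gripper_width: 0.065
gripper_force: 0.0
1646 [ 91.86594661 125.26763061  79.65399592] top 892 [ 14.85401362 103.84293925  62.35530376] ((46.69252014160156, 103.51278686523438), (41.23393249511719, 90.11135864257812), 89.59822082519531)
plane [1.21568884e-01 1.02271069e-02 5.94875051e+01]
handle 1362 [-88.70217681  14.66258311 139.88505188] 615 [-112.30872258   -1.15413753  137.7978485 ] ((-112.26649475097656, -1.5812511444091797), (35.330238342285156, 9.352564811706543), 0.4394390285015106)
tcp rig -0.04676954534787682 0.10478789291095329 [0.5743987  0.11788411 0.1965143 ] [ 1.79994865e+02 -2.38956200e-02  1.75929027e+02]
```

View pics/w3.png

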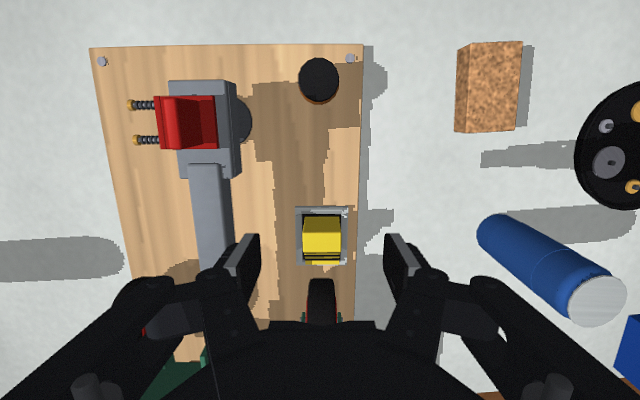

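The wrist view shows the chock inside the metal frame at (322,235), and the red handle at (185,122) with its springs on the left, which is rig -y. I'll recheck the chock and move over the handle.

```bash
python3 - <<'E'
from h import *
c=dict(np.load('pics/w3.png.npz')); W=cloud(c); im=c['img'].astype(int)
a=np.radians(-4.13);X=np.array([np.cos(a),np.sin(a)]);Y=np.array([-X[1],X[0]]);O=np.array([.6135,.0100])
L=np.stack([(W[...,:2]-O)@X,(W[...,:2]-O)@Y,W[...,2]],-1)*1000
y=(im[...,0]>90)&(im[...,2]<90)&(im[...,0]-im[...,2]>50)&(L[...,1]>70)&(L[...,1]<140)&(L[...,2]>58)&(L[...,2]<66)&(L[...,0]<40)
T=L[y];print(len(T),np.median(T,0),cv2.minAreaRect(T[:,:2].astype(np.float32)))
A=np.c_[T[:,:2],np.ones(len(T))];print('plane',np.linalg.lstsq(A,T[:,2],rcond=None)[0])
for v in (203,206,209,212): print(L[v,322].round(1))
for u in (296,299,302,340,343,346): print(u,L[225,u].round(1))
E
python3 inch.py '[[0.02,-0.03,0,0,0,0],[0.04,-0.06,0.01,0,0,0],[0.055,-0.09,0.02,0,0,0],[0.0647,-0.1058,0.03,0,0,0],[0.0647,-0.1058,0.04,0,0,0],[0.0647,-0.1058,0.045,0,0,0],[0.0647,-0.1058,0.045,0,0,0]]' 0.045
python3 - <<'E'
from h import *
c=cap('wrist','w4.png'); W=cloud(c); im=c['img'].astype(int)
a=np.radians(-4.13);X=np.array([np.cos(a),np.sin(a)]);Y=np.array([-X[1],X[0]]);O=np.array([.6135,.0100])
L=np.stack([(W[...,:2]-O)@X,(W[...,:2]-O)@Y,W[...,2]],-1)*1000
r=(im[...,0]>90)&(im[...,1]<70)&(im[...,2]<70)&(abs(L[...,1])<40)&(abs(L[...,0]+110)<40)
H=L[r];T=H[H[:,2]>131];print('handle',len(H),H.max(0),len(T),T.mean(0),cv2.minAreaRect(T[:,:2].astype(np.float32)) if len(T) else 0)
s=observe();t=(s['position'][:2]-O);print('tcp rig',t@X,t@Y,s['position'],s['orientation'])
E
```

```text
840 [ 13.29670651 103.69752143  62.42652253] ((13.92538833618164, 103.714111328125), (41.22243118286133, 24.32879638671875), 89.82721710205078)
plane [3.77193373e-02 5.91457316e-03 6.11342641e+01]
[-14.6 104.8  12.7]
[-11.2 104.8  14. ]
[ -9.4 104.8  20.1]
[ -7.  104.8  23.9]
296 [ 8.7 73.9 25.9]
299 [ 9.9 77.2 22.7]
302 [13.1 80.2 14.7]
340 [ 14.  127.2  12.5]
343 [  9.8 130.   23.1]
346 [  8.9 133.4  25.4]
time_s: 7.67
position: [0.5046, 0.0169, 0.1495]
orientation: [180.0, -0.1, 175.9]
wrist_force: [0.3, 0.3, 0.3]
gripper_width: 0.0451
gripper_force: 0.0
handle 3287 [-89.75026543  13.77528253 140.14752893] 834 [-112.89784557   -1.34715633  137.84830445] ((-111.95697021484375, -1.7087912559509277), (35.029483795166016, 9.130132675170898), 0.2684210538864136)
tcp rig -0.10863842568567923 -0.0007101680759811924 [0.50509254 0.01711578 0.15018682] [ 1.79985604e+02 -3.05457752e-02  1.75909877e+02]
```

View pics/w4.png

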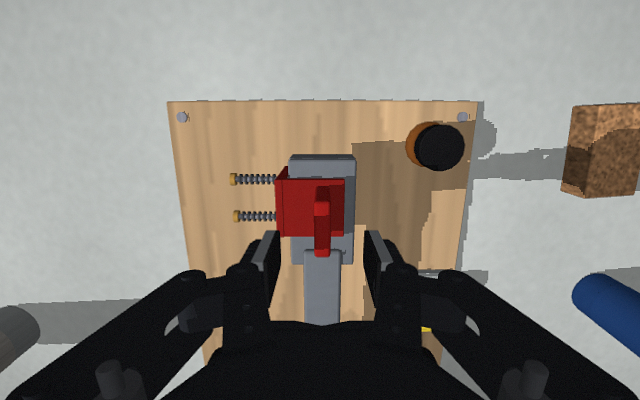

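The chock is seated at pocket centre, with its top at 62 mm. The handle stands centred between the fingers at (322,220). Going down to grip it.

```bash
python3 inch.py '[[0.002,-0.0005,0.015,0,0,0],[0.0025,-0.0005,0.03,0,0,0],[0.0025,-0.0005,0.04,0,0,0],[0.0025,-0.0005,0.0455,0,0,0],[0.0025,-0.0005,0.0455,0,0,0],[0.0025,-0.0005,0.0455,0,0,0]]'
python3 inch.py '[[0,0,0,0,0,0],[0,0,0,0,0,0],[0,0,0,0,0,0],[0,0,0,0,0,0],[0,0,0,0,0,0],[0,0,0,0,0,0]]' 0.0
```

```text
time_s: 8.22
position: [0.5024, 0.0166, 0.1054]
orientation: [-180.0, 0.0, 175.9]
wrist_force: [0.2, 0.5, -0.8]
gripper_width: 0.0446
gripper_force: 0.0
time_s: 8.72
position: [0.5025, 0.0167, 0.1058]
orientation: [180.0, 0.1, 175.9]
wrist_force: [-0.3, 2.1, 6.5]
gripper_width: 0.0089
gripper_force: 60.8
```

```bash
python3 inch.py '[[0,-0.005,0,0,0,0],[0,-0.01,0,0,0,0],[0,-0.015,0,0,0,0],[0,-0.02,0,0,0,0],[0,-0.024,0,0,0,0],[0,-0.027,0,0,0,0],[0,-0.0285,0,0,0,0],[0,-0.0285,0,0,0,0],[0,-0.0285,0,0,0,0]]'
python3 - <<'E'
from h import *
s=observe();X=np.array([.9974,-.072]);Y=np.array([.072,.9974]);O=np.array([.6135,.01])
t=s['position'][:2]-O;print(t@X,t@Y,s['position'],s['orientation'],s['wrist_force'],s['torque'])
# lift targets: rotate about hinge (0.145,z.08) in tool axes
p=np.array([.145-t@X,0,s['position'][2]-.08])
for q in np.arange(.02,.33,.02):
    # rig: coupler at -x from hinge; rising
    x=-p[0];z=p[2]; x2=x*np.cos(q)+z*np.sin(q); z2=-x*np.sin(q)+z*np.cos(q)
    print(round(q,2),'tool dx',round(-(x2-x),4),'dz',round(-(z2-z),4),'ry',round(np.degrees(q),2))
E
```

```text
time_s: 9.47
position: [0.5005, -0.011, 0.1058]
orientation: [179.9, 0.1, 175.9]
wrist_force: [0.2, 8.1, 6.9]
gripper_width: 0.0089
gripper_force: 61.0
-0.11120948548471457 -0.02908168552422865 [ 0.50048473 -0.01099918  0.10584069] [1.79850438e+02 8.05936495e-02 1.75916336e+02] [0.20672134 8.07773657 6.92066206] [1.52268695 0.00930198 0.00481797]
0.02 tool dx -0.0006 dz -0.0051 ry 1.15
0.04 tool dx -0.0012 dz -0.0102 ry 2.29
0.06 tool dx -0.002 dz -0.0153 ry 3.44
0.08 tool dx -0.0029 dz -0.0204 ry 4.58
0.1 tool dx -0.0039 dz -0.0254 ry 5.73
0.12 tool dx -0.0049 dz -0.0305 ry 6.88
0.14 tool dx -0.0061 dz -0.0355 ry 8.02
0.16 tool dx -0.0074 dz -0.0405 ry 9.17
0.18 tool dx -0.0088 dz -0.0455 ry 10.31
0.2 tool dx -0.0102 dz -0.0504 ry 11.46
0.22 tool dx -0.0118 dz -0.0553 ry 12.61
0.24 tool dx -0.0135 dz -0.0602 ry 13.75
0.26 tool dx -0.0153 dz -0.065 ry 14.9
0.28 tool dx -0.0171 dz -0.0698 ry 16.04
0.3 tool dx -0.0191 dz -0.0746 ry 17.19
0.32 tool dx -0.0211 dz -0.0793 ry 18.33
```

Latch pulled about 28 mm, at about 8 N. Now lifting along the hinge arc.

```bash
python3 inch.py '[[-0.0006,0,-0.0051,0,1.15,0],[-0.0012,0,-0.0102,0,2.29,0],[-0.002,0,-0.0153,0,3.44,0],[-0.0029,0,-0.0204,0,4.58,0],[-0.0039,0,-0.0254,0,5.73,0],[-0.0049,0,-0.0305,0,6.88,0],[-0.0061,0,-0.0355,0,8.02,0],[-0.0074,0,-0.0405,0,9.17,0]]'
```

```text
time_s: 10.13
position: [0.5076, -0.0113, 0.1456]
orientation: [179.8, -9.2, 175.9]
wrist_force: [3.4, 6.9, -5.8]
gripper_width: 0.0089
gripper_force: 59.2
```

```bash
python3 inch.py '[[-0.0006,0,-0.0051,0,1.15,0],[-0.0012,0,-0.0102,0,2.29,0],[-0.002,0,-0.0153,0,3.44,0],[-0.0029,0,-0.0204,0,4.58,0],[-0.0039,0,-0.0254,0,5.73,0],[-0.0049,0,-0.0305,0,6.88,0],[-0.0061,0,-0.0355,0,8.02,0],[-0.0074,0,-0.0405,0,9.17,0],[-0.008,0,-0.043,0,9.7,0],[-0.008,0,-0.043,0,9.7,0],[-0.008,0,-0.043,0,9.7,0],[-0.008,0,-0.043,0,9.7,0],[-0.008,0,-0.043,0,9.7,0]]'
python3 - <<'E'
from h import *
c=cap('side','s5.png');cv2.imwrite('pics/s5c.png',cv2.resize(c['img'][150:280,215:395,::-1],None,fx=4,fy=4,interpolation=cv2.INTER_CUBIC))
s=observe();print(s['position'],s['orientation'],s['wrist_force'],s['qd'])
E
```

```text
time_s: 11.22
position: [0.5222, -0.0123, 0.1862]
orientation: [179.8, -18.9, 175.9]
wrist_force: [0.8, 7.7, -4.3]
gripper_width: 0.0092
gripper_force: 59.4
[ 0.52217177 -0.0122846   0.1862421 ] [179.83571801 -18.87803097 175.93690143] [ 1.04814099  6.8211017  -4.57829941] [-0.02292729 -0.01019956  0.03659702  0.01028143  0.02092082 -0.01119112]
```

View pics/s5c.png

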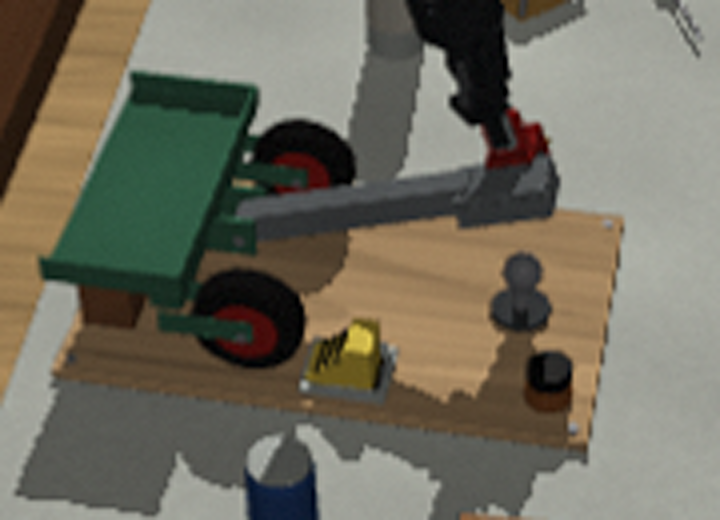

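The crop shows the tongue raised well clear of the ball at (520,285), held at the red handle (515,140). The chock sits in its frame at (345,360), sloping to the wheel. Handing it in.

```bash
python3 -c "
from bench import bot, eyes, observe
print(bot.sign_off())"
```

```text
the job is handed in; nothing more can be done
None
```

The job is handed in after about 11 s of the 51 s allowed; no verdict was shown. The chock is seated in its pocket and released, the latch was pulled about 28 mm, and the arm is holding the tongue by the handle at about 0.33 rad (roughly 80 mm).

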